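# Pack up a V-block level with its mate and lay a dowel in both

## Task

Set the dowel up level across two V-blocks for marking out: the tall one is already screwed to the plywood sole. Bring the low one up to its height by building a pile on the cork pad, each piece centred on the one below: first the long thin offcut, its length along the pad, then the short thick offcut lengthwise on it, then the low V-block with its groove in line with the tall one's. Last, lay the dowel so that it rests in both grooves with its middle about midway between the two V-blocks, and let go.

Things in the scene. Friction and masses are not known exactly. Their poses are not given: they have to be found in the camera images.
- sole: fixed plywood sole, 80 (its x) x 206 (its y) x 12 mm, lying on the bench; origin at the centre of its underside, z up. Its y axis is the direction in which grooves, offcuts and dowel must point (either way round). The cork pad and the tall V-block stand on it, centred 47 mm either side of its middle along y; which is at which end varies.
- pad: rectangular cork pad fixed on the sole, 54 (its x) x 112 (its y) x 3 mm, lengthwise on the sole; origin at the centre of its underside, 12 mm above the bench; its top is 15 mm above the bench
- vee_tall: tall pale wooden V-block screwed to the sole: foot 76 (x) x 44 (y) x 12 mm, above it a block 56 (x) x 40 (y) mm up to 107 mm over its underside (119 mm above the bench); a 90 degree groove along its y (the sole's y), 16 mm deep and 32 mm wide at the top, bottom 103 mm above the bench; origin at the centre of its underside, 12 mm above the bench
- offcut_thin: loose long thin offcut of wood, 50 (x) x 110 (y) x 20 (z) mm, about 0.06 kg; starts flat on the bench; origin at the centre of its underside, z up. Grasp across its 50 mm width.
- offcut_thick: loose short thick offcut of wood, 45 (x) x 70 (y) x 30 (z) mm, about 0.05 kg; starts flat on the bench; origin at the centre of its underside, z up. Grasp across its 45 mm width.
- vee_low: loose low pale wooden V-block, 56 (x) x 40 (y) x 54 (z) mm, about 0.09 kg, plain sides; a 90 degree groove, 16 mm deep and 32 mm wide at the top, runs along its y over the whole 40 mm, so the groove's bottom is 38 mm above the underside; starts upright on the bench, origin at the centre of its underside. Grasp its two 40 mm apart faces (closing along y) below the groove, or its sides 56 mm apart.
- dowel: loose round wooden dowel, 16 mm thick, 280 mm long along its y, about 0.04 kg, lying on the bench; its origin is on its skin halfway along, so it turns with the dowel as that rolls: use dowel_mid for its place
- dowel_mid (a point): middle of the dowel, on its axis, 8 mm above what it lies on; y along the dowel. Lying in both grooves of the finished set-up it is 114 mm above the bench (11 mm above the groove bottoms); the dowel then passes about 15 mm over the nearest of the three square timbers that lie to the left.

How it is judged:
By the outcome, as a careful person would: the job done as asked, in the order asked, and still so for the second after the job is handed in, with the robot touching nothing.
It also fails if it takes over 90 s, if anything falls off the work surface, if the arm or the gripper's body presses on something with over 40 N, if the wrist force passes 120 N, or if a joint passes its speed limit or range.

## Robot

A 6-joint arm with a two-finger parallel gripper is mounted at the origin on the work surface; the furniture and walls round the work are solid. World frame = base frame: x ahead of the robot, y to its left, z up, the work surface at z = 0. Lengths are in m, angles in degrees, forces in N, time in s.
With the tool pointing down it reaches from about 0.35 to 1 m from the base axis. Payload 7.1 kg.
Tool frame: the origin (TCP) lies at the very end of the fingers, on their centre line; the grasp point (between the pads) lies 19 mm behind it (arm.grip_depth is the distance from the TCP to the grasp point, in m); x points along the fingers, y is the direction in which the jaws open and shut, and the axes are right-handed (so a half turn about x gives the same grasp; the last joint's range is limited). The gripper opens to 85 mm and grips with 20 to 120 N. Pads are 22 mm wide; open, the fingers measure 114 mm over their backs; the gripper's body (76 mm by 85 mm) begins 54 mm behind the grasp point. The pads swing forward as they close: fully open they stand 13 mm farther back than shut.
Start: joints at [-77.407, 24.242, 93.386, -0, 62.372, -1.089], TCP at [0.148, -0.607, 0.231] pointing down, gripper open.
Joint ranges: [-172.04, 172.04], [-51.8, 120.97], [4.93, 147.93], [-75.15, 255.16], [6.16, 154.13], [-145.62, 145.62]. Speed limits (degrees/s): [136.94, 136.94, 172.46, 180, 180, 180].

## Interface

Orientations are given as [roll, pitch, yaw] about the fixed x, y, z axes, in that order (R = Rz(yaw) Ry(pitch) Rx(roll)).
In Python, from rig import arm gives the robot as it stands.
- The arm moves only by the shell command python3 -m jog 'ROWS' [OPENING]. ROWS is text: rows parted by semicolons, each of 6 numbers parted by spaces: the shift along the tool's x, y, z each as a share of 0.5 m, from -1 to 1, then the turn, a rotation vector about the tool's x, y, z each as a share of pi rad, from -1 to 1. In form: dx dy dz rx ry rz; .... A call has 1 to 12 rows; each row is the pose to reach, as a shift and turn from the pose commanded when the call began, along the tool's axes at that moment, turning the shorter way round; what a row does not reach only later rows make up. A row lasts 1/10 s, in which the tool goes at most 50 mm and 8.59 degrees, less where a joint would pass 70% of its speed; a pose out of reach is approached as far as the arm can. A call with a number of a shift or a turn outside -1 to 1 is refused whole. A call with a gripper value outside its range is refused whole. OPENING is the opening, from 0 (shut) to 1 (fully open), set as the call begins (- or left out, the last holds). The fingers move at their own pace and stop on an object; the grip force is fixed at half the most. Time passes only in rows, so rows that repeat a pose let the fingers close. It gives the time, the measured TCP pose, the force and the opening at its end, in the units of the state.
- arm.get_obs(): the state, without advancing time (a new reading comes with each control period).
- arm.capture(name): name is "scene" or "top"; returns (picture, depth): 480x640x3 uint8, red, green, blue; 480x640 float32, m along the optical axis (not along the pixel's ray), 0 where there is no reading.
- arm.get_calibration(name): a dict with "fx", "fy", "cx", "cy" (pixels), "k1" (the pictures are not rectified: a ray, as slopes to the right and down, at radius r is drawn at 1 + k1 r^2 times it, then the intrinsics apply), "origin" and "attitude" of the camera in the world. Camera axes: x right, y up, looking along -z (the intrinsics and any distortion apply to the point x, -y, -z); pixel columns grow to the right and rows downward; lengths in m; the calibration is good to about 2 mm. A picture is of the moment at which its call begins. get_calibration takes no time and is no camera call.
- arm.hand_in(): hands the job in, once; it reports no verdict.
Trained networks look in the newest picture that a camera, given by its name, has taken for a name from the list of things; names that differ only in an ending like _2 or _b are one class to them, and where a whole thing is asked for, a point or a joint stands for the part that bears it (a point fixed in the world has none). Each returns a list of dicts, best first, with "score" (0 to 1); they miss things now and then, are a little off and sometimes report something else, mostly with a low value. They report only what shows in the picture. A call takes as long as a camera call.
- arm.search_frame(camera, target): "box" ([left, top, right, bottom] in pixels, round what is visible of it).
- arm.silhouettes(camera, target): "region" (480x640 bool, what is visible of it) and "box" ([left, top, right, bottom] in pixels, round what is visible of it).
The state is a dict: "time": time; "joints": joint angles; "qvel": joint speeds; "tau": joint torques, N m; "ee_pos": TCP position; "tcp_rot": TCP orientation; "wrist_force": force on the tool from outside, world axes, zero at the start; "moment": the same for the moment, N m; "grip_width": finger opening in m.
Only numpy, scipy, OpenCV 4.12 (cv2) and the standard library are available. Lean on these libraries where they do the work, as an engineer would, in place of code of your own. Each camera call takes 0.05 s, during which the arm holds its last target. There are 200 camera calls.

## Working session

There is one attempt and no reset: what is moved stays moved. The work goes in short steps, Python scripts to look and compute and a shell command to move; the robot and the scene stay as the last step left them, time stands still between calls to the robot, and variables do not carry over. Pictures are saved under pics/ and viewed, about 12 in all and at most 16, crops included, and the job is handed in when it is done.

```bash
mkdir -p pics; ls
python3 - <<'E'
from rig import arm
import cv2
for n in("scene","top"):
    p,d=arm.capture(n); cv2.imwrite(f"pics/{n}0.png",p[:,:,::-1]); print(n,arm.get_calibration(n))
o=arm.get_obs(); print(o)
E
```

```text
pics
scene {'fx': 525.0605287712865, 'fy': 525.0605287712865, 'cx': 309.93391383115886, 'cy': 241.2905923368725, 'k1': -0.13800311125137774, 'origin': array([0.13991569, 0.20047428, 0.63306354]), 'attitude': array([  46.15688784,   -0.64432242, -148.08915854])}
top {'fx': 568.2208616716839, 'fy': 568.2208616716839, 'cx': 313.6713456874878, 'cy': 233.50323652440508, 'k1': -0.0993634049656853, 'origin': array([ 0.31771619, -0.32342528,  0.89110835]), 'attitude': array([  9.65667579,  -1.12018533, -89.22853629])}
{'time': 0.1, 'joints': array([-7.74060629e+01,  2.42811270e+01,  9.34287235e+01, -4.62284531e-04,
        6.23714898e+01, -1.08930374e+00]), 'qvel': array([ 0.00408649, -0.11566436,  0.01748998,  0.01963642,  0.06807672,
       -0.08596491]), 'tau': array([-2.76737974e-04, -5.58425224e+01, -2.82445496e+01,  2.46414652e-05,
        3.07886490e-03, -1.67484433e-05]), 'ee_pos': array([ 0.14775114, -0.60676205,  0.23060026]), 'tcp_rot': array([-90.80102041,  89.9186586 , 102.88243512]), 'wrist_force': array([0.40514289, 0.55037896, 0.88935763]), 'moment': array([0.02063944, 0.02873606, 0.04259067]), 'grip_width': 0.08526613370773231}
```

View pics/top0.png

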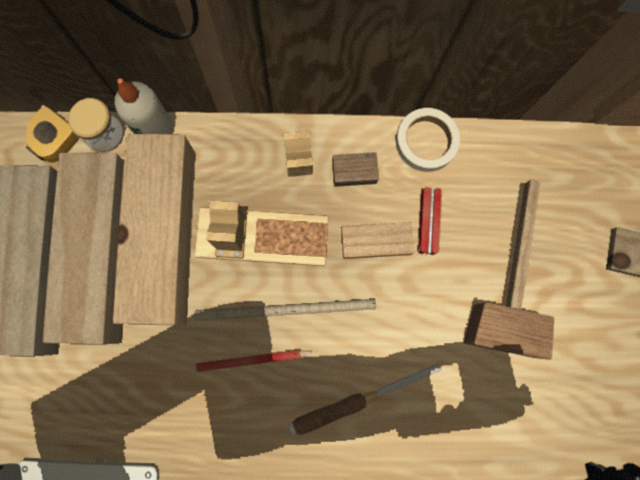

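View pics/scene0.png

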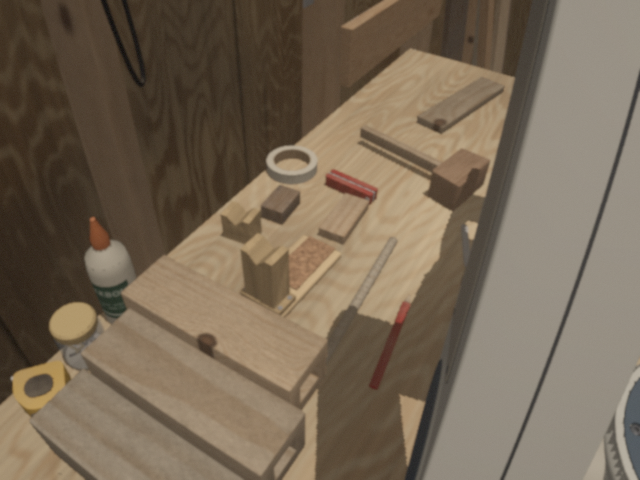

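The top view has image up = +x and image right = −y. It shows the low V-block (299,153), thick offcut (356,168), sole with the tall V-block at its left end (225,230) and pad (290,238), thin offcut (377,240) and dowel (285,308). Three timbers are at the left.

```bash
cat > h.py <<'E'
from rig import arm
import numpy as np, cv2
from scipy.spatial.transform import Rotation as R
def world(cam,d):
    c=arm.get_calibration(cam)
    K=np.array([[c['fx'],0,c['cx']],[0,c['fy'],c['cy']],[0,0,1]])
    v,u=np.mgrid[:480,:640]
    n=cv2.undistortPoints(np.stack([u,v],-1).reshape(-1,1,2).astype(float),K,np.array([c['k1'],0,0,0,0.])).reshape(480,640,2)
    P=np.stack([n[...,0]*d,-n[...,1]*d,-d],-1)
    return P@R.from_euler('xyz',c['attitude'],degrees=True).as_matrix().T+c['origin']
def look(cam,names,ztop=None,tol=.006):
    """centre, sides and long-axis yaw of each thing's upper face"""
    p,d=arm.capture(cam); W=world(cam,d); out={}
    for n in names:
        s=arm.silhouettes(cam,n)
        if not s: print(n,'none'); continue
        m=s[0]['region']&(d>0); P=W[m]
        zt=np.percentile(P[:,2],90) if not ztop or n not in ztop else ztop[n]
        Q=P[abs(P[:,2]-zt)<tol]
        c,(a,b),_=r=cv2.minAreaRect((Q[:,:2]*1000).astype(np.float32))
        bx=cv2.boxPoints(r); e=max((bx[1]-bx[0],bx[2]-bx[1]),key=np.linalg.norm)
        yaw=np.degrees(np.arctan2(e[1],e[0]))%180
        print(n,'score %.2f'%s[0]['score'],np.int32(s[0]['box']),'c',np.round(c,1),'mean',np.round(Q.mean(0)*1000,1),'sides %.0f %.0f yaw %.1f'%(a,b,yaw),'z10/90',np.round(np.percentile(P[:,2],[10,90])*1000,1),len(Q))
        out[n]=(c,yaw)
    return p,d,W
E
python3 - <<'E'
from h import *
p,d,W=look('top',['sole','pad','vee_tall','offcut_thin','offcut_thick','vee_low','dowel'],{'sole':.012,'pad':.015,'vee_tall':.119,'offcut_thin':.02,'offcut_thick':.03,'vee_low':.054,'dowel':.014})
np.save('W0.npy',W)
c=p[110:350,170:440]; cv2.imwrite('pics/c.png',cv2.resize(c,None,fx=2.9,fy=2.4,interpolation=2)[:,:,::-1])
print(W[300,500],W[180,160],W[145,160],W[310,160],W[200,100])
E
```

```text
sole score 0.84 [194 210 328 266] c [ 462.6 -256.1] mean [ 459.1 -246.    11.4] sides 204 80 yaw 87.2 z10/90 [ 9.2 13.5] 2214
pad score 0.83 [253 220 330 257] c [ 460.7 -303.2] mean [ 459.7 -303.3   14.6] sides 112 56 yaw 86.5 z10/90 [12.7 16.6] 2389
vee_tall score 0.87 [209 202 247 257] c [ 465.1 -209.6] mean [ 465.1 -210.   117.6] sides 39 56 yaw 176.9 z10/90 [ 23.5 118.8] 712
offcut_thin score 0.78 [339 222 412 258] c [ 458.7 -438.1] mean [ 458.3 -437.6   19.5] sides 51 111 yaw 94.2 z10/90 [17.1 21.4] 2246
offcut_thick score 0.96 [330 151 378 190] c [ 572.3 -402.5] mean [ 571.8 -402.4   29.5] sides 47 71 yaw 95.3 z10/90 [16.  31.4] 1259
vee_low score 0.69 [284 129 314 178] c [ 591.6 -312.5] mean [ 590.3 -312.    52.7] sides 57 39 yaw 5.9 z10/90 [29.1 54.4] 547
dowel score 0.90 [197 296 378 319] c [ 348.3 -295.7] mean [ 348.3 -296.2   13.9] sides 16 279 yaw 94.6 z10/90 [ 9.8 16.5] 1836
[ 3.67393116e-01 -6.36584904e-01 -4.77565593e-04] [ 0.52928943 -0.11244303  0.09122323] [ 0.58416847 -0.10762839  0.08633554] [ 0.34172603 -0.12295952  0.08982827] [ 0.49829193 -0.02586079  0.09091301]
```

View pics/c.png

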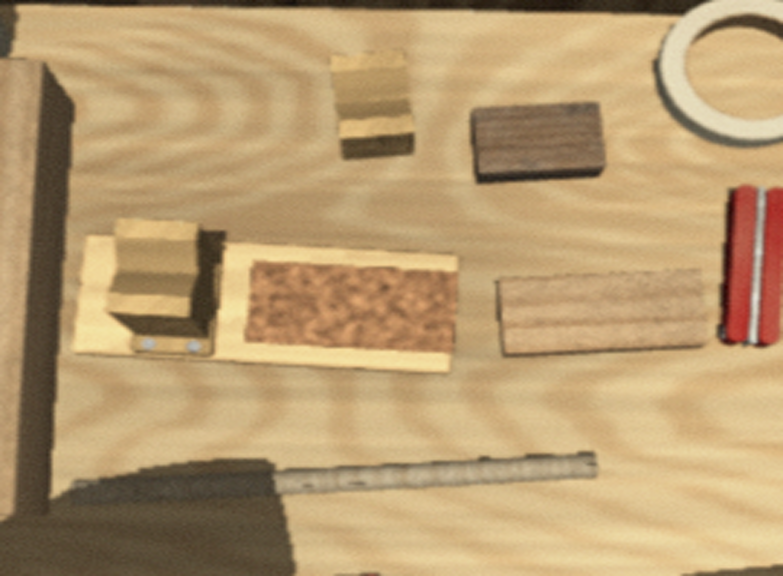

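```bash
cat > go.py <<'E'
import sys; from h import *
# go.py x y z(mm, TCP) jawyaw(deg): the move from the measured pose, in jog units
def go(x,y,z,yaw):
    o=arm.get_obs(); p=o['ee_pos']; r=R.from_euler('xyz',o['tcp_rot'],degrees=True)
    best=None
    for k in(0,180):
        a=np.radians(yaw+k); ty=np.array([np.cos(a),np.sin(a),0]); tx=np.array([0,0,-1.])
        t=R.from_matrix(np.stack([tx,ty,np.cross(tx,ty)],1)); rv=(r.inv()*t).as_rotvec()
        if best is None or np.linalg.norm(rv)<np.linalg.norm(best): best=rv
    d=r.inv().apply(np.array([x,y,z])/1000-p)
    print('at',np.round(p*1000,1),'F',np.round(o['wrist_force'],1),'w %.1f'%(o['grip_width']*1e3),'t %.1f'%o['time'],'->',np.round(d/.5,4),np.round(best/np.pi,4))
if __name__=='__main__': go(*map(float,sys.argv[1:]))
E
python3 go.py 458.7 -438.1 120 4.2
python3 -c "
import numpy as np
W=np.load('W0.npy')
for v in range(60,130,8): print(v,W[v,300].round(3),W[v,360].round(3))"
```

```text
at [ 147.9 -607.2  231.3] F [-0.6  0.2 -0. ] w 85.6 t 0.5 -> [ 0.2226 -0.1816 -0.684 ] [-0.4473 -0.      0.    ]
60 [ 0.771 -0.312 -0.007] [ 0.771 -0.414 -0.001]
68 [ 0.773 -0.311 -0.041] [ 0.77  -0.417 -0.031]
76 [ 0.773 -0.311 -0.073] [ 0.771 -0.42  -0.063]
84 [ 0.773 -0.311 -0.108] [ 0.318 -0.323  0.891]
92 [ 0.771 -0.311 -0.141] [ 0.772 -0.427 -0.136]
100 [ 0.771 -0.311 -0.18 ] [ 0.772 -0.431 -0.176]
108 [ 0.771 -0.311 -0.222] [ 0.772 -0.435 -0.216]
116 [ 0.666 -0.314  0.001] [ 0.669 -0.413 -0.001]
124 [ 0.653 -0.314 -0.001] [ 0.655 -0.413 -0.   ]
```

```bash
python3 -m jog '0.223 -0.182 -0.684 -0.447 0 0; 0.223 -0.182 -0.684 -0.447 0 0; 0.223 -0.182 -0.684 -0.447 0 0; 0.223 -0.182 -0.684 -0.447 0 0; 0.223 -0.182 -0.684 -0.447 0 0; 0.223 -0.182 -0.684 -0.447 0 0; 0.223 -0.182 -0.684 -0.447 0 0; 0.223 -0.182 -0.684 -0.447 0 0; 0.223 -0.182 -0.684 -0.447 0 0; 0.223 -0.182 -0.684 -0.447 0 0; 0.223 -0.182 -0.684 -0.447 0 0; 0.223 -0.182 -0.684 -0.447 0 0' 0.8; python3 go.py 458.7 -438.1 2 4.2
```

```text
time: 1.7
ee_pos: [0.4586, -0.438, 0.1199]
tcp_rot: [41.6, 90.0, -44.3]
wrist_force: [-0.0, -0.6, -1.2]
grip_width: 0.0679
at [ 458.6 -438.   119.9] F [-0.  -0.6 -1.2] w 67.9 t 1.7 -> [2.357e-01 1.000e-04 1.000e-04] [-0.0009  0.     -0.    ]
```

```bash
python3 -m jog '0.08 0 0 0 0 0; 0.16 0 0 0 0 0; 0.2 0 0 0 0 0; 0.22 0 0 0 0 0; 0.235 0 0 0 0 0; 0.235 0 0 0 0 0; 0.235 0 0 0 0 0' && python3 -m jog '0 0 0 0 0 0; 0 0 0 0 0 0; 0 0 0 0 0 0; 0 0 0 0 0 0; 0 0 0 0 0 0; 0 0 0 0 0 0; 0 0 0 0 0 0; 0 0 0 0 0 0; 0 0 0 0 0 0; 0 0 0 0 0 0' 0 && python3 -m jog '-0.1 0 0 0 0 0; -0.2 0 0 0 0 0; -0.2 0 0 0 0 0; -0.2 0 0 0 0 0; -0.2 0 0 0 0 0'
python3 - <<'E'
from h import *
p,d,W=look('top',['offcut_thin','pad'],{'pad':.015})
cv2.imwrite('pics/g1.png',cv2.resize(p[100:340,180:460],None,fx=2.5,fy=2.5)[:,:,::-1])
E
python3 go.py 460.6 -303.3 60 -3
```

```text
time: 2.4
ee_pos: [0.4592, -0.4386, 0.0034]
tcp_rot: [41.6, 89.9, -44.3]
wrist_force: [-0.2, -0.6, -0.4]
grip_width: 0.0681
time: 3.4
ee_pos: [0.4595, -0.4387, 0.0039]
tcp_rot: [40.8, 89.9, -45.1]
wrist_force: [0.9, 0.2, 6.8]
grip_width: 0.0488
time: 3.9
ee_pos: [0.458, -0.4373, 0.1016]
tcp_rot: [-137.9, 89.9, 136.2]
wrist_force: [-0.5, -0.5, -0.6]
grip_width: 0.0484
offcut_thin none
pad none
at [ 457.8 -437.1  100.7] F [-0.8 -0.2 -2. ] w 48.5 t 4.0 -> [ 0.0819  0.025  -0.2664] [ 0.0397 -0.0006  0.0006]
```

View pics/g1.png

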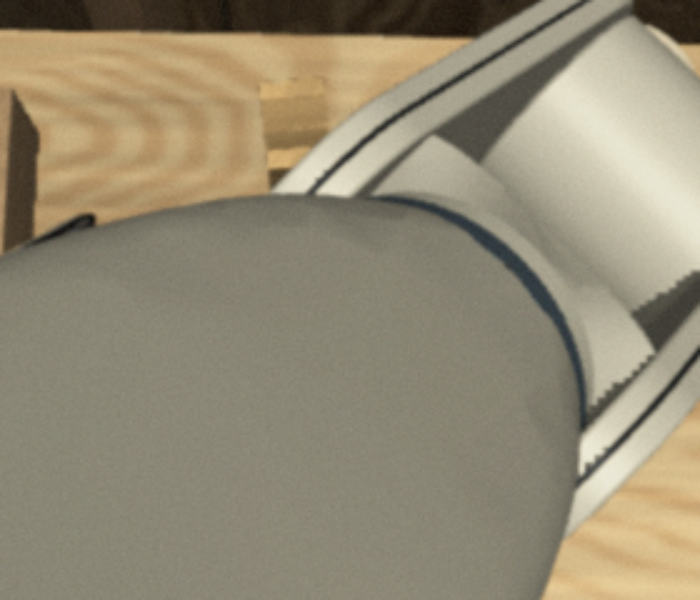

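```bash
python3 -m jog '0 0.01 -0.09 0.015 0 0; 0 0.018 -0.18 0.03 0 0; 0 0.025 -0.266 0.04 0 0; 0.03 0.025 -0.266 0.04 0 0; 0.06 0.025 -0.266 0.04 0 0; 0.082 0.025 -0.266 0.04 0 0; 0.082 0.025 -0.266 0.04 0 0; 0.082 0.025 -0.266 0.04 0 0; 0.082 0.025 -0.266 0.04 0 0'; python3 go.py 460.6 -303.3 19.5 -3
python3 - <<'E'
from h import *
p,d,W=look('scene',['offcut_thin','pad'])
cv2.imwrite('pics/g2.png',cv2.resize(p[150:350,170:430],None,fx=3,fy=3)[:,:,::-1])
E
```

```text
time: 4.95
ee_pos: [0.4616, -0.3052, 0.0614]
tcp_rot: [56.5, 90.0, -36.6]
wrist_force: [0.1, 0.3, -0.3]
grip_width: 0.0484
at [ 461.6 -305.2   61.4] F [ 0.1  0.3 -0.3] w 48.4 t 5.0 -> [ 0.0839 -0.0023 -0.0038] [-0.0006  0.0001 -0.0001]
offcut_thin score 0.75 [270 216 308 267] c [ 461.8 -292.6] mean [ 463.8 -287.7   78.5] sides 87 52 yaw 86.3 z10/90 [70.5 79.8] 995
pad score 0.82 [285 244 335 288] c [ 449.8 -303. ] mean [ 446.1 -301.2   16. ] sides 113 37 yaw 86.3 z10/90 [14.5 17.5] 892
```

View pics/g2.png

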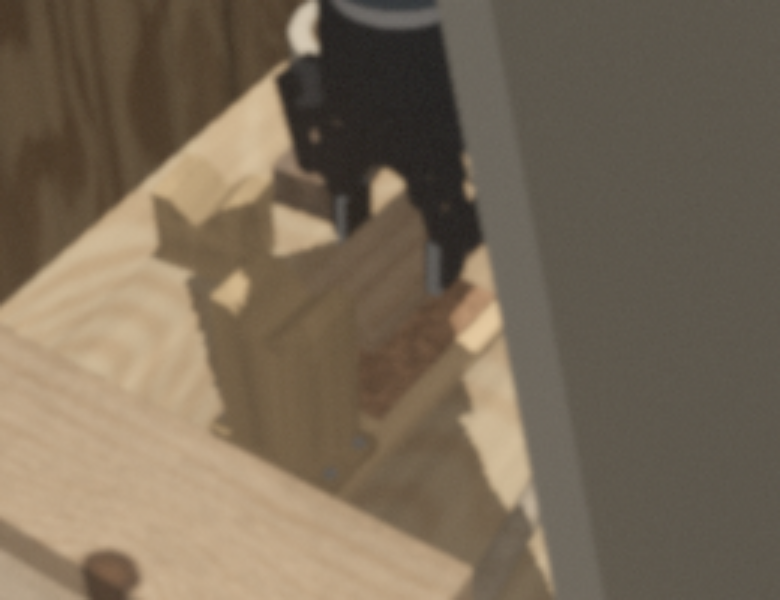

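```bash
python3 -m jog '0.03 -0.002 -0.003 0 0 0; 0.06 -0.002 -0.003 0 0 0; 0.075 -0.002 -0.003 0 0 0; 0.08 -0.002 -0.003 0 0 0; 0.084 -0.002 -0.003 0 0 0; 0.085 -0.002 -0.003 0 0 0; 0.085 -0.002 -0.003 0 0 0; 0.085 -0.002 -0.003 0 0 0; 0.085 -0.002 -0.003 0 0 0'; python3 go.py 460.6 -303.3 19.5 -3
```

```text
time: 6.0
ee_pos: [0.4608, -0.303, 0.0191]
tcp_rot: [58.6, 90.0, -34.4]
wrist_force: [0.2, 0.3, -0.4]
grip_width: 0.0486
at [ 460.8 -303.    19.1] F [ 0.2  0.3 -0.4] w 48.6 t 6.0 -> [-0.0009 -0.0003  0.0007] [-0.0003  0.0001 -0.0001]
```

```bash
python3 -m jog '0.002 0 0 0 0 0; 0.002 0 0 0 0 0; 0.002 0 0 0 0 0' && python3 -m jog '0 0 0 0 0 0; 0 0 0 0 0 0; 0 0 0 0 0 0; 0 0 0 0 0 0; 0 0 0 0 0 0' 0.75 && python3 -m jog '-0.05 0 0 0 0 0; -0.13 0 0 0 0 0; -0.21 0 0 0 0 0; -0.25 0 0 0 0 0; -0.25 0 0 0 0 0' ; python3 go.py 572.3 -402.5 140 5.3
```

```text
time: 6.3
ee_pos: [0.4608, -0.303, 0.0189]
tcp_rot: [58.6, 90.0, -34.5]
wrist_force: [-2.6, 1.7, 9.9]
grip_width: 0.0483
time: 6.8
ee_pos: [0.4605, -0.3028, 0.0177]
tcp_rot: [-121.8, 90.0, 145.1]
wrist_force: [1.0, 0.1, -1.3]
grip_width: 0.0642
time: 7.3
ee_pos: [0.4623, -0.3041, 0.146]
tcp_rot: [58.4, 89.6, -34.6]
wrist_force: [0.4, -1.0, -0.0]
grip_width: 0.0644
at [ 462.3 -304.1  146. ] F [ 0.4 -1.  -0. ] w 64.4 t 7.3 -> [0.0139 0.23   0.1848] [-0.0464  0.0012 -0.0016]
```

```bash
python3 -m jog '0.012 0.08 0.06 -0.015 0 0; 0.012 0.16 0.12 -0.03 0 0; 0.012 0.23 0.184 -0.046 0 0; 0.012 0.23 0.184 -0.046 0 0; 0.012 0.23 0.184 -0.046 0 0; 0.012 0.23 0.184 -0.046 0 0'; python3 go.py 572.3 -402.5 5 5.3
python3 - <<'E'
from h import *
look('top',['offcut_thin','offcut_thick','pad','vee_tall'],{'pad':.015,'vee_tall':.119,'offcut_thin':.035})
look('scene',['offcut_thin','offcut_thick','pad','vee_tall'],{'pad':.015,'vee_tall':.119,'offcut_thin':.035})
E
```

```text
time: 7.9
ee_pos: [0.5691, -0.3997, 0.1352]
tcp_rot: [-132.3, 89.8, 142.9]
wrist_force: [0.4, 0.3, 0.4]
grip_width: 0.0643
at [ 569.1 -399.7  135.2] F [0.4 0.3 0.4] w 64.3 t 7.9 -> [0.2603 0.0066 0.0068] [-0.0005 -0.0007  0.0008]
offcut_thin score 0.59 [296 224 327 253] c [ 460.1 -335.8] mean [ 454.8 -341.1   34.5] sides 43 50 yaw 176.8 z10/90 [31.5 36.5] 602
offcut_thick score 0.68 [288 216 326 266] c [ 446.8 -345.6] mean [ 432.8 -332.6   11.2] sides 49 96 yaw 144.3 z10/90 [ 8.5 13.4] 333
pad score 0.59 [297 250 328 254] c [ 433.6 -332.5] mean [ 433.7 -332.2   14. ] sides 42 5 yaw 87.3 z10/90 [12.1 16.1] 85
vee_tall none
offcut_thin score 0.56 [289 228 329 287] c [ 460.8 -301.2] mean [ 455.6 -306.5   35.8] sides 111 51 yaw 86.9 z10/90 [25.7 37.2] 1275
offcut_thick none
pad score 0.48 [295 250 329 289] c [ 435.1 -297.8] mean [ 434.8 -295.3   15.8] sides 104 6 yaw 87.8 z10/90 [14.2 17.2] 160
vee_tall score 0.83 [244 231 297 318] c [ 463.  -208.2] mean [ 462.3 -206.9  118.4] sides 42 56 yaw 177.2 z10/90 [ 25.3 119.4] 651
```

```bash
python3 -m jog '0.08 0.006 0.006 0 0 0; 0.16 0.006 0.006 0 0 0; 0.21 0.006 0.006 0 0 0; 0.24 0.006 0.006 0 0 0; 0.26 0.006 0.006 0 0 0; 0.26 0.006 0.006 0 0 0; 0.26 0.006 0.006 0 0 0; 0.26 0.006 0.006 0 0 0'; python3 go.py 572.3 -402.5 5 5.3
```

```text
time: 9.2
ee_pos: [0.5748, -0.4042, 0.0085]
tcp_rot: [49.2, 89.8, -35.6]
wrist_force: [-0.2, 0.2, -0.2]
grip_width: 0.0643
at [ 574.8 -404.2    8.5] F [-0.2  0.2 -0.2] w 64.3 t 9.2 -> [ 0.0069 -0.0046 -0.0039] [-0.0004  0.0005 -0.0006]
```

```bash
python3 -m jog '0.005 -0.0045 -0.004 0 0 0; 0.005 -0.0045 -0.004 0 0 0; 0.005 -0.0045 -0.004 0 0 0; 0.005 -0.0045 -0.004 0 0 0' && python3 -m jog '0 0 0 0 0 0; 0 0 0 0 0 0; 0 0 0 0 0 0; 0 0 0 0 0 0; 0 0 0 0 0 0; 0 0 0 0 0 0; 0 0 0 0 0 0; 0 0 0 0 0 0; 0 0 0 0 0 0; 0 0 0 0 0 0' 0 && python3 -m jog '-0.08 0 0 0 0 0; -0.16 0 0 0 0 0; -0.2 0 0 0 0 0; -0.2 0 0 0 0 0; -0.2 0 0 0 0 0; -0.2 0 0 0 0 0; -0.2 0 0 0 0 0'
python3 go.py 460.5 -303 100 -3
```

```text
time: 9.6
ee_pos: [0.5714, -0.4018, 0.0045]
tcp_rot: [47.8, 90.0, -36.9]
wrist_force: [0.6, 0.4, 0.6]
grip_width: 0.0641
time: 10.6
ee_pos: [0.5716, -0.402, 0.0047]
tcp_rot: [49.0, 90.0, -35.8]
wrist_force: [0.6, -0.8, 6.0]
grip_width: 0.0439
time: 11.3
ee_pos: [0.5703, -0.401, 0.1022]
tcp_rot: [-131.2, 89.8, 144.1]
wrist_force: [-0.5, -0.1, -0.3]
grip_width: 0.0441
at [ 570.3 -401.   102.2] F [-0.5 -0.1 -0.3] w 44.1 t 11.3 -> [ 0.0055 -0.2009 -0.2152] [ 0.0457 -0.0006  0.0009]
```

```bash
python3 -m jog '0.005 -0.06 -0.07 0.015 0 0; 0.005 -0.13 -0.14 0.03 0 0; 0.005 -0.201 -0.215 0.046 0 0; 0.03 -0.201 -0.215 0.046 0 0; 0.06 -0.201 -0.215 0.046 0 0; 0.07 -0.201 -0.215 0.046 0 0; 0.07 -0.201 -0.215 0.046 0 0; 0.07 -0.201 -0.215 0.046 0 0; 0.07 -0.201 -0.215 0.046 0 0; 0.07 -0.201 -0.215 0.046 0 0'; python3 go.py 460.5 -303 40.5 -3
python3 - <<'E'
from h import *
look('scene',['offcut_thin','offcut_thick','vee_tall'],{'vee_tall':.119,'offcut_thin':.035})
E
python3 go.py 460.5 -303 40.5 -3
```

```text
time: 12.3
ee_pos: [0.462, -0.3043, 0.0696]
tcp_rot: [58.4, 90.0, -34.6]
wrist_force: [0.2, 0.6, -1.1]
grip_width: 0.0442
at [ 462.  -304.3   69.6] F [ 0.2  0.6 -1.1] w 44.2 t 12.3 -> [ 0.0583 -0.0031 -0.0024] [-0.0003  0.0001 -0.0002]
offcut_thin score 0.91 [288 235 331 285] c [ 456.3 -300.4] mean [ 447.3 -295.9   35.5] sides 110 42 yaw 86.9 z10/90 [23.3 37.2] 811
offcut_thick score 0.62 [277 208 308 256] c [ 461.4 -299.6] mean [ 464.4 -292.1   95.8] sides 65 45 yaw 85.8 z10/90 [75.3 97. ] 671
vee_tall score 0.90 [245 236 295 316] c [ 463.3 -208.2] mean [ 462.5 -206.7  118.3] sides 41 57 yaw 176.4 z10/90 [ 25.6 119.3] 639
at [ 461.6 -304.    69.6] F [-0.5 -0.4 -0.1] w 44.1 t 12.5 -> [ 0.0581 -0.0024 -0.0019] [-0.0003  0.0001 -0.0001]
```

```bash
python3 -m jog '0.02 -0.0024 -0.002 0 0 0; 0.04 -0.0024 -0.002 0 0 0; 0.052 -0.0024 -0.002 0 0 0; 0.056 -0.0024 -0.002 0 0 0; 0.06 -0.0024 -0.002 0 0 0; 0.061 -0.0024 -0.002 0 0 0; 0.061 -0.0024 -0.002 0 0 0;0.061 -0.0024 -0.002 0 0 0'; python3 go.py 460.5 -303 40 -3
```

```text
time: 13.3
ee_pos: [0.4598, -0.3024, 0.0396]
tcp_rot: [-122.5, 89.9, 144.5]
wrist_force: [-4.4, 2.7, 12.1]
grip_width: 0.0438
at [ 459.8 -302.4   39.6] F [-4.4  2.7 12.1] w 43.8 t 13.3 -> [-0.0008  0.0015  0.0011] [-0.0003 -0.0002  0.0003]
```

Contact. Release and rise, then go above the low V-block.

```bash
python3 -m jog '0 0 0 0 0 0; 0 0 0 0 0 0; 0 0 0 0 0 0; 0 0 0 0 0 0; 0 0 0 0 0 0' 0.8 && python3 -m jog '-0.05 0 0 0 0 0; -0.13 0 0 0 0 0; -0.21 0 0 0 0 0; -0.25 0 0 0 0 0; -0.25 0 0 0 0 0; -0.25 0 0 0 0 0; -0.25 0 0 0 0 0' ; python3 go.py 591.6 -312.5 150 5.9
```

```text
time: 13.8
ee_pos: [0.4603, -0.3028, 0.0387]
tcp_rot: [-119.8, 90.0, 147.1]
wrist_force: [-0.2, 0.0, -0.0]
grip_width: 0.0684
time: 14.5
ee_pos: [0.4595, -0.3022, 0.1625]
tcp_rot: [-121.2, 89.9, 145.8]
wrist_force: [0.1, 0.5, -0.2]
grip_width: 0.0683
at [ 459.5 -302.2  162.5] F [ 0.1  0.5 -0.2] w 68.3 t 14.5 -> [0.0245 0.2649 0.0065] [-0.0498 -0.0004  0.0006]
```

```bash
python3 -m jog '0.024 0.08 0.002 -0.015 0 0; 0.024 0.17 0.004 -0.03 0 0; 0.024 0.265 0.006 -0.05 0 0; 0.024 0.265 0.006 -0.05 0 0; 0.024 0.265 0.006 -0.05 0 0; 0.024 0.265 0.006 -0.05 0 0; 0.024 0.265 0.006 -0.05 0 0; 0.024 0.265 0.006 -0.05 0 0'
python3 - <<'E'
from h import *
look('scene',['offcut_thin','offcut_thick','pad','vee_tall','vee_low'],{'pad':.015,'vee_tall':.119,'offcut_thin':.035,'offcut_thick':.065,'vee_low':.054})
E
python3 go.py 591.6 -312.5 14 5.9
```

```text
time: 15.3
ee_pos: [0.5915, -0.3129, 0.1518]
tcp_rot: [-122.5, 90.0, 153.4]
wrist_force: [0.1, 0.3, -1.1]
grip_width: 0.0685
offcut_thin score 0.58 [287 261 312 291] c [ 449.8 -270.9] mean [ 444.4 -263.7   35.1] sides 51 25 yaw 87.4 z10/90 [20.6 36.8] 211
offcut_thick score 0.75 [282 223 310 266] c [ 458.5 -296.9] mean [ 460.2 -288.8   65.6] sides 59 46 yaw 83.3 z10/90 [47.4 67. ] 544
pad score 0.44 [290 270 313 292] c [ 436.1 -271. ] mean [ 436.5 -268.6   16. ] sides 52 9 yaw 83.6 z10/90 [14.1 17.7] 98
vee_tall score 0.67 [242 234 298 315] c [ 463.  -208.7] mean [ 461.9 -207.1  118.4] sides 42 56 yaw 177.2 z10/90 [ 25.9 119.3] 637
vee_low score 0.83 [224 203 259 243] c [ 589.8 -312.8] mean [ 589.7 -310.    53.3] sides 59 44 yaw 6.2 z10/90 [14.3 55.2] 431
at [ 592.4 -313.   152.1] F [ 0.1 -0.5  0.6] w 68.1 t 15.6 -> [ 0.2761 -0.0015 -0.0011] [ 0.0002  0.0001 -0.0001]
```

```bash
python3 -m jog '0.08 -0.0015 -0.001 0 0 0; 0.16 -0.0015 -0.001 0 0 0; 0.22 -0.0015 -0.001 0 0 0; 0.26 -0.0015 -0.001 0 0 0; 0.28 -0.0015 -0.001 0 0 0; 0.28 -0.0015 -0.001 0 0 0; 0.28 -0.0015 -0.001 0 0 0; 0.28 -0.0015 -0.001 0 0 0' && python3 go.py 591.6 -312.5 12 5.9 && python3 -m jog '0 0 0 0 0 0; 0 0 0 0 0 0; 0 0 0 0 0 0; 0 0 0 0 0 0; 0 0 0 0 0 0; 0 0 0 0 0 0; 0 0 0 0 0 0; 0 0 0 0 0 0' 0 && python3 -m jog '-0.08 0 0 0 0 0; -0.16 0 0 0 0 0; -0.24 0 0 0 0 0; -0.26 0 0 0 0 0; -0.26 0 0 0 0 0; -0.26 0 0 0 0 0; -0.26 0 0 0 0 0'
python3 - <<'E'
from h import *
p,_,_=look('scene',['offcut_thick','vee_low'],{'offcut_thick':.065})
look('top',['offcut_thick','offcut_thin','vee_tall'],{'vee_tall':.119,'offcut_thin':.035,'offcut_thick':.065})
cv2.imwrite('pics/g3.png',cv2.resize(p[150:350,170:430],None,fx=3,fy=3)[:,:,::-1])
E
python3 go.py 460.5 -303.5 110 -3
```

```text
time: 16.4
ee_pos: [0.5927, -0.313, 0.0134]
tcp_rot: [55.6, 89.9, -28.5]
wrist_force: [-0.0, -0.2, 0.3]
grip_width: 0.0687
at [ 592.7 -313.    13.4] F [-0.  -0.2  0.3] w 68.7 t 16.4 -> [ 0.0028 -0.0021 -0.0012] [ 0.0002  0.0005 -0.0007]
time: 17.2
ee_pos: [0.5927, -0.313, 0.0135]
tcp_rot: [54.2, 89.8, -29.9]
wrist_force: [0.1, -0.5, 7.0]
grip_width: 0.0557
time: 17.9
ee_pos: [0.5904, -0.3117, 0.1396]
tcp_rot: [-124.7, 89.8, 151.2]
wrist_force: [-0.4, 1.1, -1.7]
grip_width: 0.0555
offcut_thick score 0.91 [279 227 308 268] c [ 460.5 -294.4] mean [ 462.4 -286.9   65.7] sides 58 46 yaw 86.6 z10/90 [45.3 67. ] 508
vee_low score 0.57 [213 140 256 188] c [ 590.3 -309.9] mean [ 595.  -304.2  179.4] sides 58 41 yaw 7.5 z10/90 [134.1 180.8] 368
offcut_thick score 0.80 [265 214 315 253] c [ 461.5 -303.1] mean [ 460.8 -303.    64.5] sides 70 46 yaw 87.2 z10/90 [60.1 66.3] 1429
offcut_thin score 0.80 [252 215 325 255] c [ 462.1 -302.3] mean [ 459.1 -303.    34.4] sides 110 50 yaw 86.7 z10/90 [30.9 36.3] 820
vee_tall score 0.79 [206 202 245 257] c [ 464.8 -210.2] mean [ 464.5 -210.7  117.6] sides 39 56 yaw 178.2 z10/90 [ 23.8 118.9] 683
at [ 591.5 -312.3  141.2] F [ 0.2 -0.3 -0.3] w 55.4 t 18.2 -> [ 0.0627 -0.2587 -0.0447] [ 0.0497 -0.0001  0.0002]
```

View pics/g3.png

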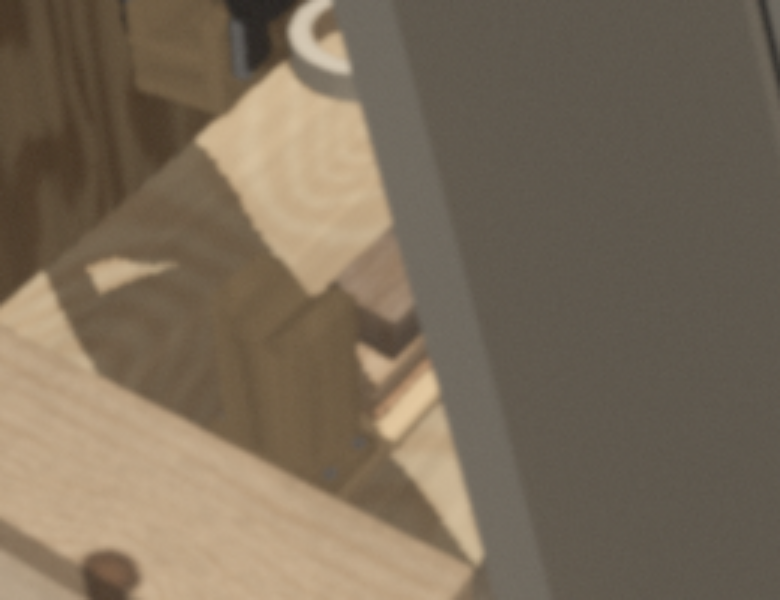

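```bash
python3 -m jog '0.02 -0.08 -0.015 0.015 0 0; 0.04 -0.17 -0.03 0.03 0 0; 0.062 -0.26 -0.045 0.05 0 0; 0.062 -0.26 -0.045 0.05 0 0; 0.062 -0.26 -0.045 0.05 0 0; 0.062 -0.26 -0.045 0.05 0 0; 0.062 -0.26 -0.045 0.05 0 0; 0.062 -0.26 -0.045 0.05 0 0; 0.062 -0.26 -0.045 0.05 0 0'
python3 - <<'E'
from h import *
look('scene',['vee_low','offcut_thick','vee_tall'],{'offcut_thick':.065,'vee_tall':.119})
E
python3 go.py 460 -303.5 79.5 -2.9
```

```text
time: 19.15
ee_pos: [0.4607, -0.3036, 0.1109]
tcp_rot: [58.3, 90.0, -34.8]
wrist_force: [-0.3, 0.2, -1.4]
grip_width: 0.0555
vee_low score 0.57 [279 184 324 235] c [ 460.9 -301.7] mean [ 466.7 -297.2  150.8] sides 41 56 yaw 177.5 z10/90 [105.3 152.2] 403
offcut_thick score 0.90 [280 229 325 268] c [ 459.7 -301.9] mean [ 455.  -294.2   65.6] sides 72 46 yaw 87.9 z10/90 [45.3 67.1] 726
vee_tall none
at [ 460.2 -303.4  110.8] F [-0.5 -0.9 -1.1] w 55.2 t 19.4 -> [ 0.0626 -0.0004  0.0001] [-0.0008 -0.     -0.    ]
```

```bash
python3 -m jog '0.02 0 0 0 0 0; 0.04 0 0 0 0 0; 0.052 0 0 0 0 0; 0.058 0 0 0 0 0; 0.062 0 0 0 0 0; 0.064 0 0 0 0 0; 0.065 0 0 0 0 0; 0.065 0 0 0 0 0'; python3 go.py 460 -303.5 78 -2.9
```

```text
time: 20.15
ee_pos: [0.4602, -0.3036, 0.0786]
tcp_rot: [59.8, 90.0, -33.2]
wrist_force: [0.1, 0.0, -0.8]
grip_width: 0.0554
at [ 460.2 -303.6   78.6] F [ 0.1  0.  -0.8] w 55.4 t 20.1 -> [ 0.0011 -0.0004 -0.0002] [-0.0009  0.0001 -0.0001]
```

```bash
python3 -m jog '0.001 0 0 0 0 0; 0.002 0 0 0 0 0; 0.003 0 0 0 0 0' && python3 -m jog '0 0 0 0 0 0; 0 0 0 0 0 0; 0 0 0 0 0 0; 0 0 0 0 0 0; 0 0 0 0 0 0' 0.8 && python3 -m jog '-0.04 0 0 0 0 0; -0.1 0 0 0 0 0; -0.18 0 0 0 0 0; -0.22 0 0 0 0 0; -0.22 0 0 0 0 0;-0.22 0 0 0 0 0' ; python3 go.py 347.5 -340 187 4.6
```

```text
time: 20.45
ee_pos: [0.4603, -0.3037, 0.0784]
tcp_rot: [58.7, 90.0, -34.4]
wrist_force: [-6.6, 3.5, 20.0]
grip_width: 0.0551
time: 20.95
ee_pos: [0.46, -0.3035, 0.0767]
tcp_rot: [-122.4, 90.0, 144.6]
wrist_force: [1.0, 0.2, -0.3]
grip_width: 0.0685
time: 21.55
ee_pos: [0.4599, -0.3034, 0.1867]
tcp_rot: [56.7, 90.0, -36.4]
wrist_force: [-0.6, 0.6, 0.5]
grip_width: 0.0682
at [ 459.9 -303.4  186.7] F [-0.6  0.6  0.5] w 68.2 t 21.6 -> [-0.0006 -0.2206  0.085 ] [-0.0425  0.0001 -0.0001]
```

```bash
python3 go.py 348.3 -295.7 120 4.6; python3 -m jog '0 -0.07 0 -0.015 0 0; 0 -0.15 -0.01 -0.03 0 0; 0 -0.22 -0.02 -0.042 0 0; 0 -0.22 -0.02 -0.042 0 0; 0 -0.22 -0.02 -0.042 0 0; 0 -0.22 -0.02 -0.042 0 0; 0 -0.22 -0.02 -0.042 0 0; 0 -0.22 -0.02 -0.042 0 0' 0.6
python3 - <<'E'
from h import *
p,d,W=look('scene',['vee_low','offcut_thick','vee_tall','dowel'],{'offcut_thick':.065,'vee_tall':.119,'vee_low':.119})
look('top',['vee_low','vee_tall','dowel'],{'vee_tall':.119,'vee_low':.119})
cv2.imwrite('pics/g4.png',cv2.resize(p[150:350,170:430],None,fx=3,fy=3)[:,:,::-1])
E
python3 go.py 348.3 -295.7 120 4.6
```

```text
at [ 459.9 -303.4  186.7] F [-0.6  0.6  0.5] w 68.2 t 21.6 -> [ 0.1334 -0.2238 -0.0036] [-0.0425  0.0001 -0.0001]
time: 22.35
ee_pos: [0.3515, -0.2878, 0.1866]
tcp_rot: [174.0, 90.0, 88.6]
wrist_force: [0.6, 0.1, 0.1]
grip_width: 0.0514
vee_low score 0.80 [280 201 323 249] c [ 459.6 -302.2] mean [ 459.2 -299.6  118.3] sides 43 55 yaw 177.1 z10/90 [ 74.9 119.9] 523
offcut_thick score 0.96 [280 235 325 269] c [ 459.1 -275.7] mean [ 454.9 -274.4   65.2] sides 19 47 yaw 176.2 z10/90 [41.2 66.6] 218
vee_tall score 0.76 [243 234 297 316] c [ 463.4 -209.1] mean [ 462.6 -207.   118.3] sides 42 56 yaw 176.6 z10/90 [ 25.8 119.3] 643
dowel score 0.91 [325 233 396 366] c [ 347.1 -296.7] mean [ 345.9 -290.2   15.6] sides 16 278 yaw 94.5 z10/90 [10.5 17.6] 1216
vee_low score 0.87 [274 204 306 244] c [ 463.9 -302.5] mean [ 473.8 -305.7  117.4] sides 39 52 yaw 176.8 z10/90 [104.5 119.2] 441
vee_tall none
dowel score 0.53 [195 298 379 319] c [ 349.1 -295.9] mean [ 354.1 -374.1   14.3] sides 15 279 yaw 94.2 z10/90 [ 8.6 16.6] 312
at [ 350.8 -287.7  186.9] F [-0.2  0.6  0.9] w 51.2 t 22.8 -> [ 0.1337 -0.0062  0.0156] [-0.0005  0.     -0.    ]
```

View pics/g4.png

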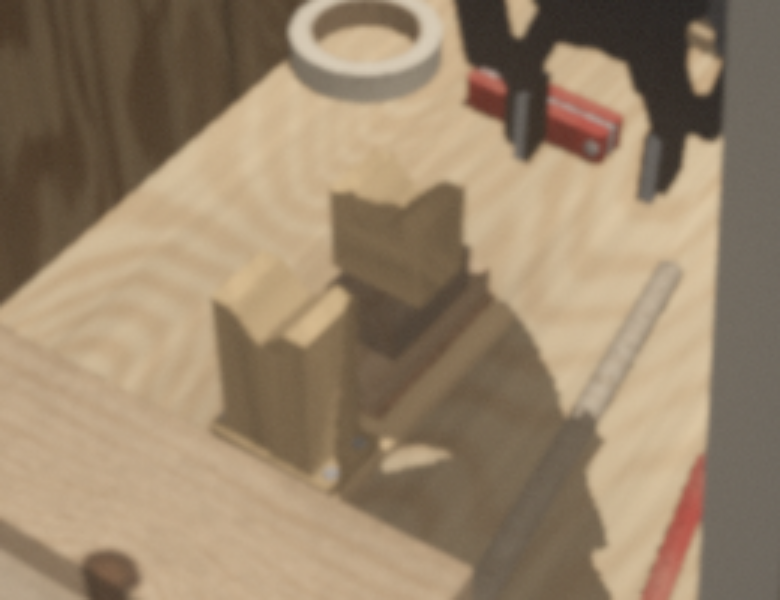

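```bash
python3 -m jog '0.06 -0.006 0.0156 0 0 0; 0.14 -0.006 0.0156 0 0 0; 0.22 -0.006 0.0156 0 0 0; 0.3 -0.006 0.0156 0 0 0; 0.35 -0.006 0.0156 0 0 0; 0.368 -0.006 0.0156 0 0 0; 0.368 -0.006 0.0156 0 0 0; 0.368 -0.006 0.0156 0 0 0; 0.368 -0.006 0.0156 0 0 0'; python3 go.py 348.3 -295.7 2.5 4.5
```

```text
time: 23.7
ee_pos: [0.3492, -0.2964, 0.0041]
tcp_rot: [43.8, 89.9, -41.7]
wrist_force: [-0.7, -0.2, 0.2]
grip_width: 0.0512
at [ 349.2 -296.4    4.1] F [-0.7 -0.2  0.2] w 51.2 t 23.7 -> [ 0.0033 -0.0017 -0.0015] [ 0.      0.0006 -0.0006]
```

```bash
python3 -m jog '0.002 -0.001 0 0 0 0; 0.002 -0.001 0 0 0 0; 0.002 -0.001 0 0 0 0; 0.002 -0.001 0 0 0 0; 0.002 -0.001 0 0 0 0; 0.002 -0.001 0 0 0 0; 0.002 -0.001 0 0 0 0; 0.002 -0.001 0 0 0 0; 0.002 -0.001 0 0 0 0; 0.002 -0.001 0 0 0 0; 0.002 -0.001 0 0 0 0; 0.002 -0.001 0 0 0 0' 0 && python3 go.py 348.3 -295.7 2.5 4.5 && python3 -m jog '-0.04 0 0 0 0 0; -0.1 0 0 0 0 0; -0.18 0 0 0 0 0; -0.26 0 0 0 0 0; -0.34 0 0 0 0 0; -0.36 0 0 0 0 0; -0.36 0 0 0 0 0; -0.36 0 0 0 0 0'
python3 - <<'E'
from h import *
look('scene',['dowel'])
E
python3 go.py 462 -256.4 180 -2.8
```

```text
time: 24.9
ee_pos: [0.3481, -0.296, 0.0026]
tcp_rot: [41.8, 89.9, -43.7]
wrist_force: [-1.2, 1.1, 8.9]
grip_width: 0.0137
at [ 348.1 -296.     2.6] F [-1.2  1.1  8.9] w 13.7 t 24.9 -> [ 0.0002  0.0004 -0.0005] [ 0.      0.0002 -0.0002]
time: 25.7
ee_pos: [0.3472, -0.2952, 0.1809]
tcp_rot: [-136.2, 89.9, 138.3]
wrist_force: [0.3, 0.5, -0.2]
grip_width: 0.0136
dowel score 0.86 [323 158 408 284] c [ 344.9 -283.5] mean [ 340.6 -231.1  193.9] sides 14 259 yaw 94.0 z10/90 [189.7 195.7] 1019
at [ 346.9 -294.9  180.2] F [-0.2  0.3 -0.8] w 13.5 t 25.8 -> [-0.      0.2355 -0.0587] [ 0.0406 -0.0007  0.0008]
```

```bash
python3 -m jog '0 0.06 -0.015 0.01 0 0; 0 0.12 -0.03 0.02 0 0; 0 0.18 -0.045 0.03 0 0; 0 0.235 -0.059 0.041 0 0; 0 0.235 -0.059 0.041 0 0; 0 0.235 -0.059 0.041 0 0; 0 0.235 -0.059 0.041 0 0; 0 0.235 -0.059 0.041 0 0; 0 0.235 -0.059 0.041 0 0; 0 0.235 -0.059 0.041 0 0'
cat > dw.py <<'E'
from h import *
p,d,W=look('scene',['dowel','vee_low','vee_tall'],{'vee_tall':.119,'vee_low':.119})
s=arm.silhouettes('scene','dowel')[0]
m=cv2.erode(s['region'].astype(np.uint8),np.ones((3,3)))>0
P=W[m&(d>0)]; P=P[abs(P[:,2]-np.median(P[:,2]))<.03]
print('y',np.percentile(P[:,1],[0.2,99.8]).round(4),'x(y),z(y)',np.polyfit(P[:,1]+.256,P[:,0],1).round(4),np.polyfit(P[:,1]+.256,P[:,2],1).round(4))
cv2.imwrite('pics/dw%d.png'%int(arm.get_obs()['time']*10),cv2.resize(p[110:350,130:430],None,fx=2.6,fy=2.4)[:,:,::-1])
E
python3 dw.py; python3 go.py 462.5 -256.4 125 -2.7;ls pics
```

```text
time: 26.8
ee_pos: [0.4622, -0.2574, 0.1819]
tcp_rot: [30.8, 90.0, -62.1]
wrist_force: [0.3, -0.0, -0.2]
grip_width: 0.0135
dowel score 0.60 [212 140 343 257] c [ 460.  -256.8] mean [ 461.3 -210.9  194.5] sides 281 15 yaw 86.8 z10/90 [188.  196.5] 1045
vee_low score 0.82 [282 202 323 250] c [ 460.8 -301.4] mean [ 460.  -300.   118.2] sides 42 58 yaw 176.0 z10/90 [ 74.9 120. ] 548
vee_tall score 0.62 [244 236 295 316] c [ 463.4 -208.7] mean [ 462.1 -206.5  118.3] sides 41 58 yaw 176.8 z10/90 [ 25.5 119.2] 633
y [-0.3935 -0.1169] x(y),z(y) [0.0529 0.4578] [0.0002 0.1939]
at [ 462.6 -257.1  181.9] F [-0.6  0.5 -0.4] w 13.6 t 27.1 -> [ 0.1138 -0.0003 -0.0015] [-0.001  0.    -0.   ]
c.png
dw270.png
g1.png
g2.png
g3.png
g4.png
scene0.png
top0.png
```

```bash
python3 -m jog '0.05 0.002 -0.003 0 0 0; 0.09 0.002 -0.003 0 0 0; 0.12 0.002 -0.003 0 0 0; 0.132 0.002 -0.003 0 0 0; 0.138 0.002 -0.003 0 0 0; 0.142 0.002 -0.003 0 0 0; 0.144 0.002 -0.003 0 0 0; 0.144 0.002 -0.003 0 0 0; 0.144 0.002 -0.003 0 0 0'; python3 dw.py; python3 go.py 462.5 -256 108.3 -2.7;ls pics
```

```text
time: 27.95
ee_pos: [0.464, -0.2558, 0.1109]
tcp_rot: [60.9, 89.9, -32.0]
wrist_force: [-2.3, 0.8, 6.6]
grip_width: 0.0135
dowel score 0.85 [217 186 326 294] c [ 464.4 -241.3] mean [ 465.1 -181.6  124.8] sides 253 16 yaw 87.7 z10/90 [117.3 126.7] 842
vee_low score 0.95 [288 205 324 250] c [ 454.7 -301.3] mean [ 440.7 -299.1  118.5] sides 41 46 yaw 176.4 z10/90 [ 72.1 119.9] 258
vee_tall score 0.76 [244 233 298 316] c [ 463.6 -196.1] mean [ 460.1 -205.9  118.9] sides 64 57 yaw 88.8 z10/90 [ 24.6 119.5] 557
y [-0.3624 -0.1152] x(y),z(y) [0.0422 0.4607] [0.0035 0.1238]
at [ 464.  -255.9  110.9] F [-2.8  0.9  6.3] w 13.9 t 28.2 -> [ 0.0051 -0.003   0.0004] [-0.001   0.0002 -0.0003]
c.png
dw270.png
dw282.png
g1.png
g2.png
g3.png
g4.png
scene0.png
top0.png
```

```bash
python3 -m jog '0 -0.003 0 0 0 0; 0 -0.004 0 0 0 0; 0 -0.004 0 0 0 0; 0.002 -0.004 0 0 0 0; 0.004 -0.004 0 0 0 0; 0.004 -0.004 0 0 0 0'; python3 go.py 462.5 -256 108.3 -2.7
```

```text
time: 28.8
ee_pos: [0.4623, -0.2558, 0.1091]
tcp_rot: [59.8, 89.9, -33.1]
wrist_force: [-2.5, 1.8, 15.5]
grip_width: 0.0133
at [ 462.3 -255.8  109.1] F [-2.5  1.8 15.5] w 13.3 t 28.8 -> [0.0017 0.0004 0.0004] [-0.0008  0.0002 -0.0003]
```

View pics/dw282.png

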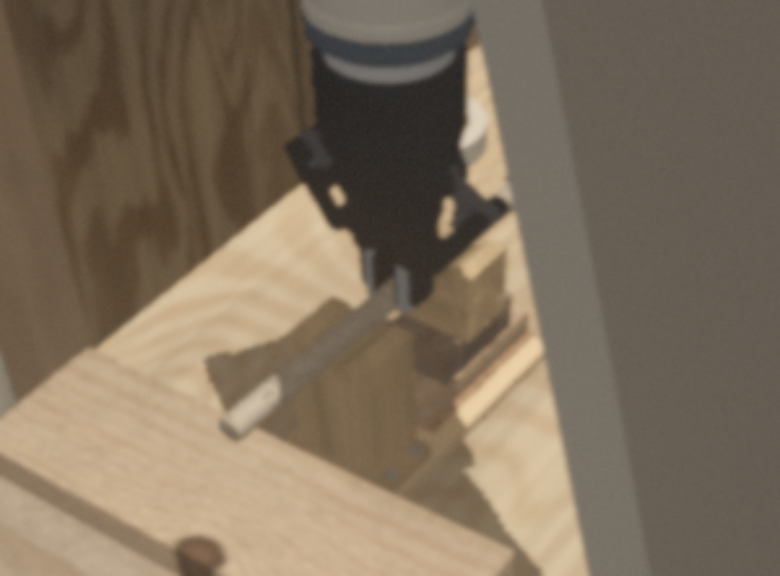

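```bash
python3 -m jog '-0.001 0 0 0 0 0; -0.001 0 0 0 0 0' && python3 dw.py && python3 -m jog '0 0 0 0 0 0; 0 0 0 0 0 0; 0 0 0 0 0 0; 0 0 0 0 0 0; 0 0 0 0 0 0' 0.45 && python3 -m jog '-0.02 0 0 0 0 0; -0.06 0 0 0 0 0; -0.14 0 0 0 0 0; -0.22 0 0 0 0 0; -0.3 0 0 0 0 0; -0.3 0 0 0 0 0'; python3 go.py 320 -500 258 -2.7
```

```text
time: 29.0
ee_pos: [0.4623, -0.2558, 0.1092]
tcp_rot: [60.4, 89.9, -32.5]
wrist_force: [-1.8, 1.8, 9.3]
grip_width: 0.0136
dowel score 0.90 [219 187 326 297] c [ 463.1 -242. ] mean [ 463.1 -185.   122.4] sides 254 17 yaw 88.8 z10/90 [115.3 124.4] 860
vee_low score 0.90 [291 212 321 252] c [ 442.2 -283.8] mean [ 438.9 -297.3  118.7] sides 74 18 yaw 85.4 z10/90 [ 73.  119.9] 245
vee_tall score 0.94 [243 232 296 317] c [ 463.3 -201. ] mean [ 461.7 -206.7  118.7] sides 57 56 yaw 86.8 z10/90 [ 24.9 119.6] 627
y [-0.3639 -0.115 ] x(y),z(y) [0.0317 0.4596] [-0.0027  0.1222]
time: 29.75
ee_pos: [0.4617, -0.2555, 0.1082]
tcp_rot: [-121.7, 90.0, 145.4]
wrist_force: [-0.3, -0.3, 0.3]
grip_width: 0.0383
time: 30.35
ee_pos: [0.4646, -0.2572, 0.2647]
tcp_rot: [62.7, 89.4, -30.2]
wrist_force: [0.5, -0.9, -0.1]
grip_width: 0.0385
at [ 464.6 -257.2  264.7] F [ 0.5 -0.9 -0.1] w 38.5 t 30.4 -> [ 0.0134 -0.2647  0.4995] [-0.001   0.0016 -0.0031]
```

Move clear and check from both cameras.

```bash
python3 -m jog '0 -0.08 0.1 0 0 0; 0 -0.15 0.2 0 0 0; 0 -0.2 0.3 0 0 0; 0 -0.26 0.4 0 0 0; 0 -0.26 0.5 0 0 0; 0 -0.26 0.6 0 0 0; 0 -0.26 0.6 0 0 0; 0 -0.26 0.6 0 0 0; 0 -0.26 0.6 0 0 0'; python3 dw.py
python3 - <<'E'
from h import *
p,d,W=look('top',['dowel','vee_low','vee_tall','offcut_thick','offcut_thin','pad','sole'],{'vee_tall':.119,'vee_low':.119,'offcut_thick':.065,'offcut_thin':.035,'pad':.015})
cv2.imwrite('pics/t9.png',cv2.resize(p[110:350,130:430],None,fx=2.6,fy=2.4)[:,:,::-1])
E
ls pics
```

```text
time: 31.25
ee_pos: [0.3162, -0.5484, 0.2574]
tcp_rot: [-155.3, 89.9, 111.8]
wrist_force: [0.6, 0.3, 0.5]
grip_width: 0.0385
dowel score 0.75 [218 179 338 299] c [ 461.  -254.9] mean [ 460.5 -237.5  121.9] sides 281 17 yaw 88.4 z10/90 [114.  123.7] 1469
vee_low score 0.91 [281 201 325 249] c [ 460.7 -301.7] mean [ 459.2 -299.5  118.6] sides 42 57 yaw 177.0 z10/90 [ 76.1 120.1] 498
vee_tall score 0.66 [243 233 299 320] c [ 463.9 -195.4] mean [ 461.8 -206.1  118.7] sides 69 56 yaw 86.7 z10/90 [ 24.6 119.7] 632
y [-0.3903 -0.1149] x(y),z(y) [0.0318 0.4587] [-0.0018  0.1214]
dowel score 0.88 [156 210 360 232] c [ 463.4 -255.8] mean [ 463.  -255.8  120.7] sides 279 16 yaw 88.1 z10/90 [116.9 122.8] 2049
vee_low score 0.43 [257 251 327 256] c [0. 0.] mean [nan nan nan] sides 0 0 yaw 0.0 z10/90 [12.8 16.6] 0
vee_tall score 0.84 [206 201 248 256] c [ 465.1 -209.7] mean [ 465.3 -210.1  117.6] sides 39 56 yaw 177.1 z10/90 [ 23.5 119.2] 710
offcut_thick score 0.72 [264 214 315 253] c [ 460.7 -302.6] mean [ 452.3 -306.6   64.5] sides 70 46 yaw 88.6 z10/90 [53.9 66.8] 317
offcut_thin score 0.94 [253 230 324 254] c [ 452.8 -301.2] mean [ 450.7 -303.5   34.6] sides 108 31 yaw 87.0 z10/90 [31.7 36.4] 463
pad score 0.34 [206 201 247 253] c [ 454.9 -224.7] mean [ 436.9 -218.    18. ] sides 37 77 yaw 144.0 z10/90 [ 23.4 119.2] 39
sole score 0.94 [196 207 328 264] c [ 463.  -256.4] mean [ 448.4 -243.4   11.4] sides 205 81 yaw 87.2 z10/90 [ 8.9 13.5] 1649
c.png
dw270.png
dw282.png
dw292.png
dw315.png
g1.png
g2.png
g3.png
g4.png
scene0.png
t9.png
top0.pngh.py:23: RuntimeWarning: Mean of empty slice.
  print(n,'score %.2f'%s[0]['score'],np.int32(s[0]['box']),'c',np.round(c,1),'mean',np.round(Q.mean(0)*1000,1),'sides %.0f %.0f yaw %.1f'%(a,b,yaw),'z10/90',np.round(np.percentile(P[:,2],[10,90])*1000,1),len(Q))
  ret = um.true_divide(
```

View pics/t9.png

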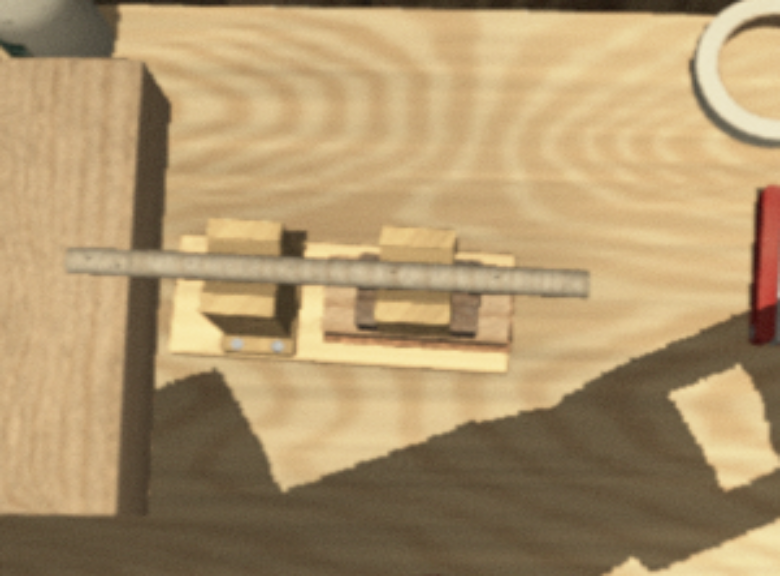

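```bash
python3 -c "
from rig import arm
print(arm.get_obs()['wrist_force']); print(arm.hand_in())"
```

```text
[-0.572629   -0.14711231  0.26308424]
the job is handed in; nothing more can be done
None
```

I built the pile on the cork pad in the order asked: thin offcut, thick offcut, then the low V-block. I laid the dowel in both grooves, let go, moved the arm clear and handed in at about 32 s. No verdict was reported.

**Last checks with the arm away:**
- **Dowel height:** its top is about 121.4 mm above the bench against 122 mm nominal. It is level to about 0.5 mm over its length.
- **Dowel position:** its middle is within about 1 mm of midway between the two V-blocks.
- **Dowel direction:** it read 88.1 to 88.4° against about 87.2° for the sole, so it is about 1° off line. That fits the low V-block sitting about 1 mm to one side.
- **Pile:** the pieces are centred on the pad to about 1–2 mm.

**Where the checks were weak or disagreed:**
- In the final top view the networks missed the low V-block and found the pad in the wrong place. For those I relied on the scene camera and earlier pictures.
- The two cameras differ by about 2 mm, roughly what the calibration allows.

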